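# Lock the high-voltage test box

## Task

Lock the lid of the high-voltage test box: swing its open hasp over so that it hangs down over the staple, then take the wide-collared steel locking pin from the socket plate, put it point down through the staple's loop until its collar rests on the loop, and let go. Do not push or knock over the glowing glass regulator tube.

Things in the scene. Friction and masses are not known exactly. Their poses are not given: they have to be found in the camera images.
- loop (a point): Centre of the vertical 28 x 28 mm opening of a level square steel staple loop (bars 6 mm), at its top face, 85 mm above the cart top. It stands out from the front of a fixed grey box 170 wide, 150 deep, 125 mm high. x points level into the box (front face at +36 mm), y along the face, z up. The hasp's hinge axis lies along y at x +30, z +40 mm; the lid's top is also at z +40 mm.
- hasp (a joint): Angle (rad) of the steel hasp, a plate 4 x 68 mm, 94 mm long from its hinge; a 48 mm wide window spans 32 to 76 mm from the hinge. 0: hangs down over the staple; 3.14: straight up; 3.55: start, leans back over the lid on its stop, free edge 86 mm above and 37 mm behind the hinge. Almost free: pushed past upright to the front, it falls to 0 by itself in about 2 s.
- pin_grip (a point): Middle of the steel locking pin's round grip, 20 mm across, 50 high. Collar 44 x 5 mm, underside 30 mm below this point; then a 12 mm shank, tapered to a point 75 mm below this point. z: up the pin. 120 g. Hangs in one of 3 sockets, 80 mm apart, of a clamped aluminium plate (top 85 mm up). The others hold a lower, slim steel pin (23 mm collar) and a lower, black-handled probe (24 mm).
- regulator: Squat glass regulator tube glowing violet, 40 mm in diameter, on a black square foot 56 mm wide; 81 mm high in all, loose. Origin: centre of its underside. To be left standing where it is.
Mind the look-alikes: they are no part of the job. Leave any orange or yellow look-alike of the part that bears pin_grip alone.

How it is judged:
By the outcome, as a careful person would: the job done as asked, in the order asked, and still so for the second after the job is handed in, with the robot touching nothing.
It also fails if it takes over 51 s, if anything falls off the work surface, if the arm or the gripper's body presses on something with over 40 N, if the wrist force passes 120 N, or if a joint passes its speed limit or range.

## Robot

A 6-joint arm with a two-finger parallel gripper is mounted at the origin on the work surface. World frame = base frame: x ahead of the robot, y to its left, z up, the work surface at z = 0. Lengths are in m, angles in rad, forces in N, time in s.
With the tool pointing down it reaches from about 0.4 to 0.925 m from the base axis. Payload 3.4 kg.
Tool frame: the origin (TCP) lies midway between the tips of the shut fingers; the grasp point (between the pads) lies 19 mm behind it; z points along the fingers, y is the direction in which the jaws open and shut (so a half turn about z gives the same grasp; the last joint's range is limited). The gripper opens to 85 mm and grips with 20 to 120 N. Pads are 22 mm wide; open, the fingers measure 114 mm over their backs; the gripper's body (76 mm by 85 mm) begins 54 mm behind the grasp point. The pads swing forward as they close: fully open they stand 13 mm farther back than shut.
Start: joints at [-0.073, 0.307, 1.506, -0, 1.328, -0.073], TCP at [0.575, -0, 0.231] pointing down, gripper open.
Joint ranges: [-3.12, 3.12], [-1.05, 2.28], [0.14, 2.33], [-1.42, 4.57], [0.1, 2.73], [-2.68, 2.68]. Speed limits (rad/s): [2.57, 2.57, 3.14, 3.14, 3.14, 3.14].

## Interface

Orientations are given as a 3x3 rotation matrix whose columns are the frame's x, y, z axes.
In Python, from bench import r, cams, find_in, masks_of gives the robot as it stands.
- The arm moves only by the tool apply_moves, never from a script. Its argument "deltas" is a list of rows, each an object of numbers: "jaw": the gripper's target within -1 to 1 (fully open at 1, half-way at 0, shut at -1); "dx", "dy", "dz": the shift along the tool's x, y, z normalised to -1 to 1, where 1 is 2 cm; "wx", "wy", "wz": the turn, a rotation vector about the tool's x, y, z normalised to -1 to 1, where 1 is 4 degrees. In form: [{"jaw": .., "dx": .., "dy": .., "dz": .., "wx": .., "wy": .., "wz": ..}, ...]. A call has 1 to 12 rows; each row shifts and turns the commanded pose from where the row before left it, along the tool's axes as they then stand; what a row does not reach is not made up. A row lasts 1/12 s, in which the tool goes at most 41.7 mm and 7.16 degrees, less where a joint would pass 70% of its speed; a pose out of reach is approached as far as the arm can. A call with a number of a shift or a turn outside -1 to 1 is refused whole. A call with a gripper value outside its range is refused whole. The fingers move at their own pace and stop on an object; the grip force is fixed at half the most. Time passes only in rows, so rows that do not move let the fingers close. It gives the time, the measured TCP pose, the force and the opening at its end, in the units of the state.
- r.get_state(): the state, without advancing time (a new reading comes with each control period).
- cams.grab_frame(name): name is "scene" or "side" or "wrist"; returns a dict with "image" (420x560x3 uint8, red, green, blue), "vertical_fov" (degrees; the focal length in pixels is half the picture's height over the tangent of half this angle, whatever the lens; pixels are square), "cx", "cy" (the principal point, pixels), "position" and "attitude" of the camera in the world; the wrist camera has in their place "mount" (4x4, takes a point from camera to tool coordinates, whose origin is the TCP and whose axes are the flange's). Camera axes: x right, y down, z forward; pixel columns grow to the right and rows downward; lengths in m; the calibration is good to about 2 mm. A picture is of the moment at which its call begins: read the wrist's pose just before it. There is no depth.
- r.sign_off(): hands the job in, once; it reports no verdict.
Trained networks look in a picture, given as the dict that the camera call returned (one of the last four; its "shot" number tells which), for a name from the list of things; names that differ only in an ending like _2 or _b are one class to them, and where a whole thing is asked for, a point or a joint stands for the part that bears it (a point fixed in the world has none). Each returns a list of dicts, best first, with "p" (0 to 1); they miss things now and then, are a little off and sometimes report something else, mostly with a low value. They report only what shows in the picture. A call takes as long as a camera call. They do not tell look-alikes from the thing itself.
- find_in(picture, label): "xyz" ([x, y, z] in m, in world coordinates, good to about 4 mm: the middle of the surface that is visible of it).
- masks_of(picture, label): "pixels" (420x560 bool, what is visible of it).
The state is a dict: "time_s": time; "joint_pos": joint angles; "joint_vel": joint speeds; "tau": joint torques, N m; "eef_pos": TCP position; "eef_rot": TCP orientation; "wrist_force": force on the tool from outside, world axes, zero at the start; "torque": the same for the moment, N m; "opening": finger opening in m.
Only numpy, scipy, OpenCV 4.12 (cv2) and the standard library are available. Lean on these libraries where they do the work, as an engineer would, in place of code of your own. Each camera call takes 0.05 s, during which the arm holds its last target.

## Working session

There is one attempt and no reset: what is moved stays moved. The work goes in short steps, Python scripts to look and compute and a tool call to move; the robot and the scene stay as the last step left them, time stands still between calls to the robot, and variables do not carry over. Pictures are saved under pics/ and viewed, and the job is handed in when it is done.

Besides the shell and the picture viewer there is one more tool, called after ">>>" in YAML: its name, and indented under it one key for each argument. apply_moves: Moves the arm, as the interface text tells. Its arguments: {"type":"object","properties":{"deltas":{"type":"array","items":{"type":"object","properties":{"jaw":{"type":"number"},"dx":{"type":"number"},"dy":{"type":"number"},"dz":{"type":"number"},"wx":{"type":"number"},"wy":{"type":"number"},"wz":{"type":"number"}}}}},"required":["deltas"]}

```bash
ls; mkdir -p pics; python3 - <<'E'
from bench import r,cams,find_in,masks_of
import cv2
s=r.get_state();print(s['time_s'],s['eef_pos'],s['eef_rot'],s['opening'])
for n in ['scene','side','wrist']:
    p=cams.grab_frame(n);cv2.imwrite(f'pics/{n}0.png',p['image'][:,:,::-1])
    print(n,p['vertical_fov'],p['cx'],p['cy'],p.get('position'),p.get('attitude'),p.get('mount'))
    for l in ['hasp','pin_grip','regulator','loop']:
        try:
            for d in find_in(p,l): print(l,d)
        except Exception as e: print(l,e)
E
```

```text
pics
0.0 [5.74290759e-01 2.98204364e-05 2.30392037e-01] [[ 8.16041296e-06  9.99997872e-01 -2.06303054e-03]
 [ 9.99999993e-01 -7.90898033e-06  1.21883509e-04]
 [ 1.21866933e-04 -2.06303152e-03 -9.99997865e-01]] 0.08575091348851273
scene 52.223382163026805 277.3737965512795 213.88702211239175 [ 0.94100938 -0.59186652  0.68189551] [[ 0.84428507  0.35909941 -0.39778176]
 [ 0.53582743 -0.57740677  0.61602792]
 [-0.00846662 -0.73324555 -0.67991123]] None
hasp {'xyz': [0.504, 0.2019, 0.1384], 'p': 0.45}
pin_grip {'xyz': [0.4419, -0.1632, 0.0489], 'p': 0.9}
pin_grip {'xyz': [0.5513, -0.2968, 0.0957], 'p': 0.87}
pin_grip {'xyz': [0.4595, -0.3935, 0.0523], 'p': 0.72}
pin_grip {'xyz': [0.4496, -0.2652, 0.0507], 'p': 0.71}
pin_grip {'xyz': [0.5196, 0.091, 0.1075], 'p': 0.24}
regulator {'xyz': [0.7367, 0.0044, 0.0241], 'p': 0.63}
loop {'xyz': [0.5161, 0.0927, 0.1109], 'p': 0.91}
side 49.33511813736744 277.092538152508 213.0174069342121 [ 0.44672209 -0.89500771  0.80667075] [[ 0.98485682 -0.10249506  0.13982774]
 [-0.17290898 -0.63945059  0.74913646]
 [ 0.01263014 -0.76196962 -0.64748959]] None
ha
[... 226 characters left out ...]
z': [0.4328, -0.1673, 0.0531], 'p': 0.72}
regulator {'xyz': [0.7265, -0.0024, 0.0282], 'p': 0.6}
loop {'xyz': [0.4841, 0.081, 0.1144], 'p': 0.85}
wrist 63.4035476962756 284.76010244952306 205.02015236565703 None None [[ 5.59621497e-04 -9.50024624e-01 -3.12174470e-01  7.86813379e-02]
 [ 9.99999825e-01  4.71666288e-04  3.57257949e-04  8.04663252e-04]
 [-1.92161675e-04 -3.12174616e-01  9.50024722e-01 -1.42828817e-01]
 [ 0.00000000e+00  0.00000000e+00  0.00000000e+00  1.00000000e+00]]
pin_grip {'xyz': [0.4528, -0.2534, 0.0488], 'p': 0.66}
regulator {'xyz': [0.7189, 0.0203, 0.0444], 'p': 0.59}
regulator {'xyz': [0.4901, 0.1039, 0.1272], 'p': 0.21}
loop {'xyz': [0.4892, 0.1035, 0.1301], 'p': 0.67}
```

View pics/scene0.png

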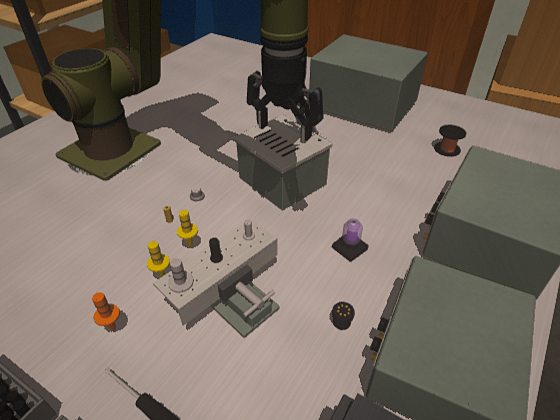

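View pics/side0.png

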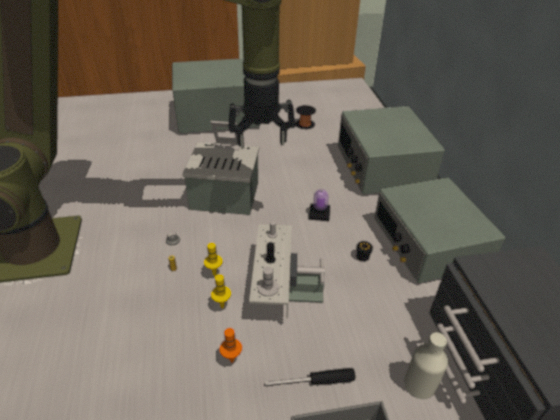

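View pics/wrist0.png

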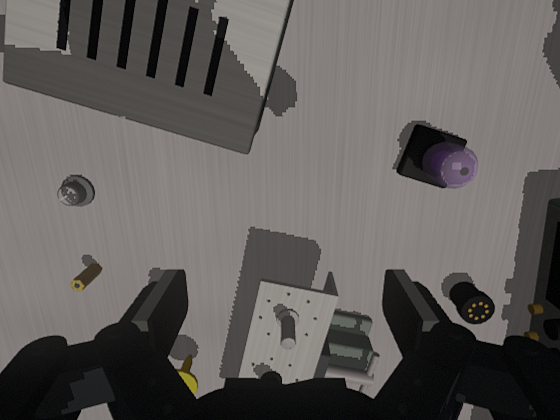

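```bash
python3 - <<'E'
import cv2,numpy as np
a=cv2.imread('pics/side0.png')[80:220,160:320];b=cv2.imread('pics/scene0.png')[60:210,220:400]
cv2.imwrite('pics/c0.png',np.hstack([cv2.resize(x,(400,350),interpolation=cv2.INTER_CUBIC) for x in (a,b)]))
E
```

```text
(no output)
```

View pics/c0.png

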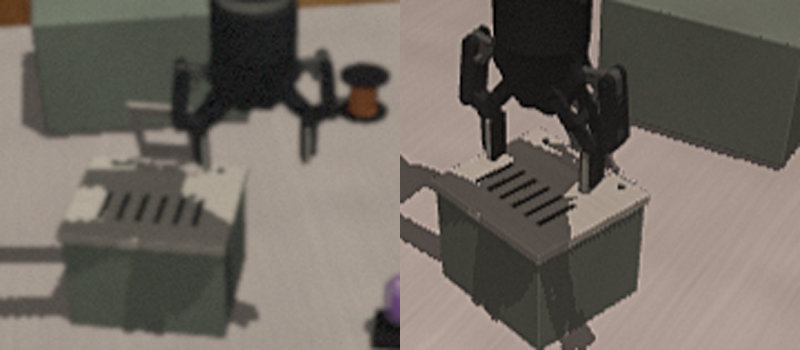

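>>> apply_moves:
  deltas:
    - {"jaw":-1,"dz":-1,"dx":0.5}
    - {"jaw":-1,"dz":-1,"dx":0.5}
    - {"jaw":-1,"dz":-1,"dx":1,"dy":-0.3}
    - {"jaw":-1,"dz":-1,"dx":1,"dy":-0.4}
    - {"jaw":-1,"dz":-1,"dx":1,"dy":-0.5}
    - {"jaw":-1,"dx":1,"dy":-0.5}
    - {"jaw":-1,"dx":1,"dy":-0.5}
    - {"jaw":-1,"dx":1,"dy":-0.5}
    - {"jaw":-1,"dx":1,"dy":-0.5}
    - {"jaw":-1,"dx":1,"dy":-0.5}
    - {"jaw":-1,"dx":1}
    - {"jaw":-1,"dx":1}

```text
invalid input
```

```bash
cat > h.py <<'E'
from bench import r,cams,find_in,masks_of
import cv2,numpy as np
np.set_printoptions(precision=4,suppress=True)
def campose(p,s):
    if p.get('position') is not None: return np.array(p['position']),np.array(p['attitude'])
    M=np.array(p['mount']);R=np.array(s['eef_rot']);t=np.array(s['eef_pos'])
    return R@M[:3,3]+t,R@M[:3,:3]
def foc(p): return 210/np.tan(np.radians(p['vertical_fov']/2))
def proj(p,s,X):
    c,R=campose(p,s);q=(np.atleast_2d(X)-c)@R;f=foc(p)
    return np.c_[q[:,0]/q[:,2]*f+p['cx'],q[:,1]/q[:,2]*f+p['cy']]
def ray(p,s,u,v):
    c,R=campose(p,s);f=foc(p);d=R@np.array([(u-p['cx'])/f,(v-p['cy'])/f,1]);return c,d/np.linalg.norm(d)
def atz(p,s,u,v,z):
    c,d=ray(p,s,u,v);return c+d*(z-c[2])/d[2]
def tri(rs):
    A=0;b=0
    for c,d in rs:
        P=np.eye(3)-np.outer(d,d);A=A+P;b=b+P@c
    return np.linalg.solve(A,b)
def grab(n,name):
    import pickle
    s=r.get_state();p=cams.grab_frame(n);cv2.imwrite(f'pics/{name}.png',p['image'][:,:,::-1])
    pickle.dump((p,s),open(f'pics/{name}.pkl','wb'));return p,s
def load(name):
    import pickle;return pickle.load(open(f'pics/{name}.pkl','rb'))
E
python3 - <<'E'
from h import *
p,s=grab('wrist','w1');print(s['time_s'],s['eef_pos'],s['joint_pos'],s['opening'])
for l in ['hasp','loop']:
    for d in find_in(p,l): print(l,d)
p,s=grab('side','s1');p,s=grab('scene','sc1')
a=cv2.imread('pics/s1.png')[90:230,160:320];b=cv2.imread('pics/sc1.png')[60:210,220:400]
cv2.imwrite('pics/c1.png',np.hstack([cv2.resize(x,(400,350),interpolation=cv2.INTER_CUBIC) for x in (a,b)]))
E
```

```text
0.75 [ 0.575  -0.      0.2313] [-0.0735  0.3067  1.5064 -0.      1.3284 -0.0735] 0.08547542980944495
loop {'xyz': [0.4912, 0.1017, 0.131], 'p': 0.55}
```

View pics/w1.png

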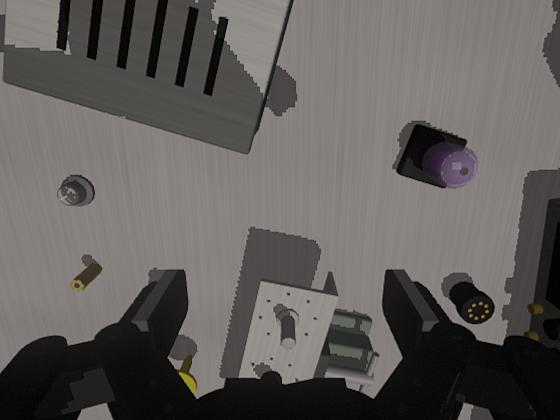

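View pics/c1.png

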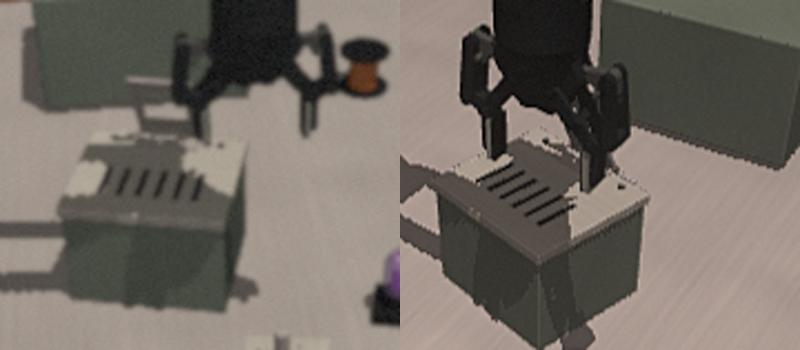

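>>> apply_moves:
  deltas:
    - {"jaw":-1,"dx":0.5,"dy":0,"dz":-1,"wx":0,"wy":0,"wz":0}
    - {"jaw":-1,"dx":0.5,"dy":0,"dz":-1,"wx":0,"wy":0,"wz":0}
    - {"jaw":-1,"dx":1,"dy":-0.3,"dz":-1,"wx":0,"wy":0,"wz":0}
    - {"jaw":-1,"dx":1,"dy":-0.4,"dz":-1,"wx":0,"wy":0,"wz":0}
    - {"jaw":-1,"dx":1,"dy":-0.5,"dz":-1,"wx":0,"wy":0,"wz":0}
    - {"jaw":-1,"dx":1,"dy":-0.5,"dz":0,"wx":0,"wy":0,"wz":0}
    - {"jaw":-1,"dx":1,"dy":-0.5,"dz":0,"wx":0,"wy":0,"wz":0}
    - {"jaw":-1,"dx":1,"dy":-0.5,"dz":0,"wx":0,"wy":0,"wz":0}
    - {"jaw":-1,"dx":1,"dy":-0.5,"dz":0,"wx":0,"wy":0,"wz":0}
    - {"jaw":-1,"dx":1,"dy":-0.5,"dz":0,"wx":0,"wy":0,"wz":0}
    - {"jaw":-1,"dx":1,"dy":0,"dz":0,"wx":0,"wy":0,"wz":0}
    - {"jaw":-1,"dx":1,"dy":0,"dz":0,"wx":0,"wy":0,"wz":0}

```text
time_s: 2.0
eef_pos: [0.5002, 0.2209, 0.3316]
eef_rot: [[-0.0, 1.0, 0.0], [1.0, 0.0, 0.0], [0.0, 0.0, -1.0]]
wrist_force: [1.1, 0.1, 0.2]
opening: 0.0004
```

```bash

python3 - <<'E'
from h import *
p,s=grab('wrist','w1');print(s['time_s'],s['eef_pos'],s['joint_pos'],s['opening'])
for l in ['hasp','loop']:
    for d in find_in(p,l): print(l,d)
p,s=grab('side','s1');p,s=grab('scene','sc1')
a=cv2.imread('pics/s1.png')[90:230,160:320];b=cv2.imread('pics/sc1.png')[60:210,220:400]
cv2.imwrite('pics/c1.png',np.hstack([cv2.resize(x,(400,350),interpolation=cv2.INTER_CUBIC) for x in (a,b)]))
E
```

```text
2.0 [0.5002 0.2209 0.3316] [0.3386 0.2057 1.3965 0.     1.5391 0.3383] 0.0004099449826371506
hasp {'xyz': [0.5079, 0.1942, 0.1721], 'p': 0.62}
loop {'xyz': [0.4818, 0.1791, 0.1283], 'p': 0.9}
```

View pics/w1.png

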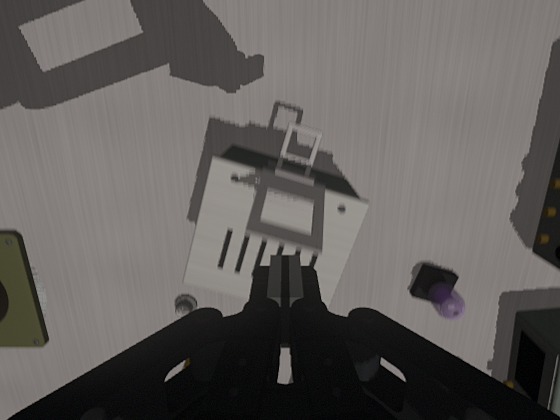

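View pics/c1.png

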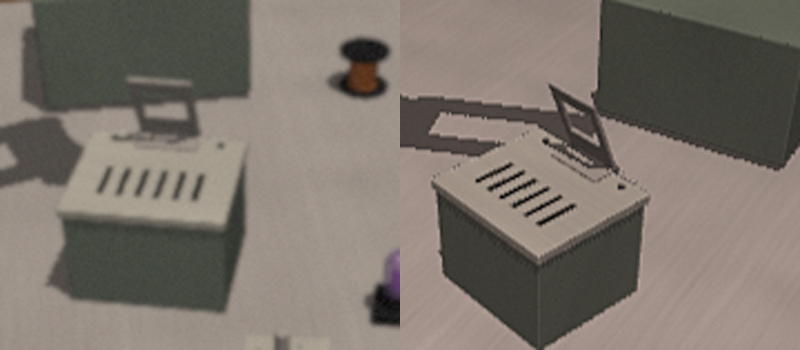

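```bash

python3 - <<'E'
from h import *
a=cv2.imread('pics/w1.png')[90:310,170:390]
cv2.imwrite('pics/c2.png',cv2.resize(a,(600,600),interpolation=cv2.INTER_CUBIC))
E
```

```text
(no output)
```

View pics/c2.png

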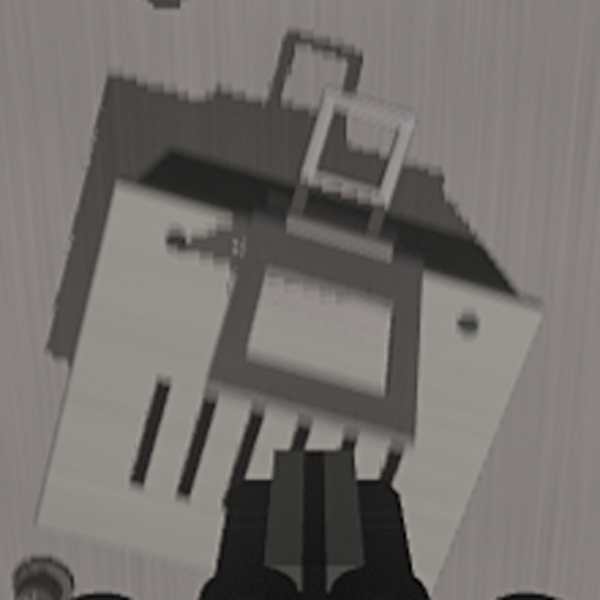

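```bash

cat >fit.py <<'E'
from h import *
from scipy.optimize import least_squares
p,s=load('w1')
k=600/220
def full(u,v): return (u+.5)/k+170-.5,(v+.5)/k+90-.5
for uv in [(117,180),(540,303)]: print('lid',uv,atz(p,s,*full(*uv),.125))
for uv in [(327,88),(416,113),(393,207),(303,183)]: print('outer',uv,atz(p,s,*full(*uv),.085))
for uv in [(332,103),(402,122),(380,195),(313,172)]: print('inner',uv,atz(p,s,*full(*uv),.085))
E
python3 fit.py
```

```text
lid (117, 180) [0.4266 0.2384 0.125 ]
lid (540, 303) [0.5905 0.1897 0.125 ]
outer (327, 88) [0.5065 0.2693 0.085 ]
outer (416, 113) [0.5433 0.2592 0.085 ]
outer (393, 207) [0.5349 0.2199 0.085 ]
outer (303, 183) [0.4966 0.2302 0.085 ]
inner (332, 103) [0.5086 0.2633 0.085 ]
inner (402, 122) [0.5376 0.2556 0.085 ]
inner (380, 195) [0.5292 0.2251 0.085 ]
inner (313, 172) [0.5008 0.2348 0.085 ]
```

>>> apply_moves:
  deltas:
    - {"jaw":-1,"dx":-0.9,"dy":-0.11,"dz":0.5,"wx":0,"wy":0,"wz":0}
    - {"jaw":-1,"dx":-0.9,"dy":-0.11,"dz":0.5,"wx":0,"wy":0,"wz":0}
    - {"jaw":-1,"dx":-0.9,"dy":-0.11,"dz":0.5,"wx":0,"wy":0,"wz":0}
    - {"jaw":-1,"dx":-0.9,"dy":-0.11,"dz":0.5,"wx":0,"wy":0,"wz":0}
    - {"jaw":-1,"dx":0,"dy":0,"dz":1,"wx":0,"wy":0,"wz":0}
    - {"jaw":-1,"dx":0,"dy":0,"dz":1,"wx":0,"wy":0,"wz":0}
    - {"jaw":-1,"dx":0,"dy":0,"dz":1,"wx":0,"wy":0,"wz":0}
    - {"jaw":-1,"dx":0,"dy":0,"dz":1,"wx":0,"wy":0,"wz":0}
    - {"jaw":-1,"dx":0,"dy":0,"dz":1,"wx":0,"wy":0,"wz":0}

```text
time_s: 3.0
eef_pos: [0.4922, 0.1465, 0.1906]
eef_rot: [[0.002, 1.0, 0.0], [1.0, -0.002, -0.0], [-0.0, 0.0, -1.0]]
wrist_force: [-0.1, -0.3, -0.1]
opening: -0.0
```

```bash

python3 - <<'E'
from h import *
p,s=grab('side','s2');p,s=grab('scene','sc2');print(s['eef_pos'])
a=cv2.imread('pics/s2.png')[90:230,160:320];b=cv2.imread('pics/sc2.png')[60:210,220:400]
cv2.imwrite('pics/c3.png',np.hstack([cv2.resize(x,(400,350),interpolation=cv2.INTER_CUBIC) for x in (a,b)]))
E
```

```text
[0.4895 0.146  0.1868]
```

View pics/c3.png

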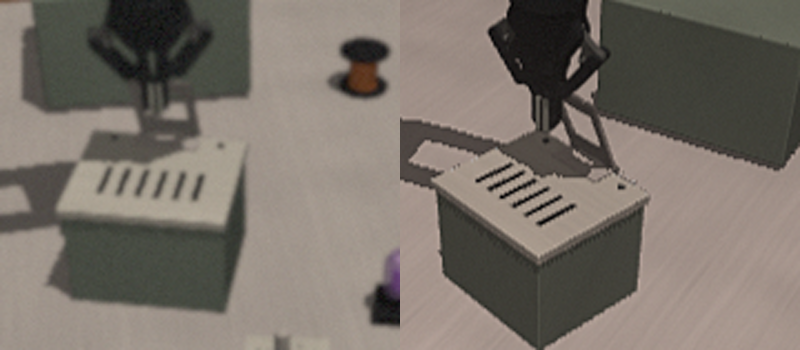

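>>> apply_moves:
  deltas:
    - {"jaw":-1,"dx":0.5,"dy":0.15,"dz":0,"wx":0,"wy":0,"wz":0}
    - {"jaw":-1,"dx":0.5,"dy":0.15,"dz":0,"wx":0,"wy":0,"wz":0}
    - {"jaw":-1,"dx":0.5,"dy":0.15,"dz":0,"wx":0,"wy":0,"wz":0}
    - {"jaw":-1,"dx":0.5,"dy":0.15,"dz":0,"wx":0,"wy":0,"wz":0}
    - {"jaw":-1,"dx":0.5,"dy":0.15,"dz":0,"wx":0,"wy":0,"wz":0}
    - {"jaw":-1,"dx":0.5,"dy":0.15,"dz":0,"wx":0,"wy":0,"wz":0}
    - {"jaw":-1,"dx":0.5,"dy":0.15,"dz":0,"wx":0,"wy":0,"wz":0}
    - {"jaw":-1,"dx":0.5,"dy":0.15,"dz":0,"wx":0,"wy":0,"wz":0}
    - {"jaw":-1,"dx":0.5,"dy":0.15,"dz":0,"wx":0,"wy":0,"wz":0}
    - {"jaw":-1,"dx":0.5,"dy":0.15,"dz":0,"wx":0,"wy":0,"wz":0}

```text
time_s: 3.93
eef_pos: [0.5224, 0.2492, 0.1912]
eef_rot: [[-0.0, 1.0, -0.0], [1.0, 0.0, -0.0], [-0.0, -0.0, -1.0]]
wrist_force: [-0.1, 0.2, -0.7]
opening: -0.0001
```

```bash

python3 - <<'E'
from h import *
p,s=grab('side','s3');p,s=grab('scene','sc3');print(s['eef_pos'],s['wrist_force'])
a=cv2.imread('pics/s3.png')[90:230,160:320];b=cv2.imread('pics/sc3.png')[60:210,220:400]
cv2.imwrite('pics/c4.png',np.hstack([cv2.resize(x,(400,350),interpolation=cv2.INTER_CUBIC) for x in (a,b)]))
E
```

```text
[0.5234 0.251  0.1913] [1.2242 1.7656 0.1809]
```

View pics/c4.png

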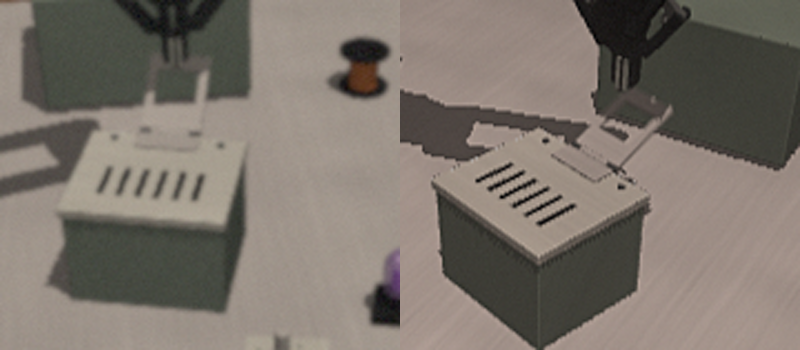

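>>> apply_moves:
  deltas:
    - {"jaw":-1,"dx":0,"dy":0,"dz":-0.9,"wx":0,"wy":0,"wz":0}
    - {"jaw":-1,"dx":0,"dy":0,"dz":-1,"wx":0,"wy":0,"wz":0}
    - {"jaw":-1,"dx":0,"dy":0,"dz":-1,"wx":0,"wy":0,"wz":0}
    - {"jaw":-1,"dx":-0.5,"dy":0,"dz":-1,"wx":0,"wy":0,"wz":0}
    - {"jaw":1,"dx":-1,"dy":0,"dz":-1,"wx":0,"wy":0,"wz":0}
    - {"jaw":1,"dx":-1,"dy":0,"dz":-0.5,"wx":0,"wy":0,"wz":0}
    - {"jaw":1,"dx":-1,"dy":0,"dz":0,"wx":0,"wy":0,"wz":0}
    - {"jaw":1,"dx":-1,"dy":0,"dz":0,"wx":0,"wy":0,"wz":0}
    - {"jaw":1,"dx":-1,"dy":0,"dz":0,"wx":0,"wy":0,"wz":0}
    - {"jaw":1,"dx":-1,"dy":0,"dz":0,"wx":0,"wy":0,"wz":0}
    - {"jaw":1,"dx":-1,"dy":0,"dz":0,"wx":0,"wy":0,"wz":0}
    - {"jaw":1,"dx":-1,"dy":0,"dz":0,"wx":0,"wy":0,"wz":0}

```text
time_s: 5.03
eef_pos: [0.5217, 0.0766, 0.2993]
eef_rot: [[0.0, 1.0, -0.0], [1.0, -0.0, -0.0], [-0.0, -0.0, -1.0]]
wrist_force: [0.4, 0.5, 0.1]
opening: 0.0856
```

>>> apply_moves:
  deltas:
    - {"jaw":1,"dx":-1,"dy":0.1,"dz":0,"wx":0,"wy":0,"wz":0}
    - {"jaw":1,"dx":-1,"dy":0.1,"dz":0,"wx":0,"wy":0,"wz":0}
    - {"jaw":1,"dx":-1,"dy":0.1,"dz":0,"wx":0,"wy":0,"wz":0}
    - {"jaw":1,"dx":-1,"dy":0.1,"dz":0,"wx":0,"wy":0,"wz":0}
    - {"jaw":1,"dx":-1,"dy":0.1,"dz":0,"wx":0,"wy":0,"wz":0}
    - {"jaw":1,"dx":-1,"dy":0.1,"dz":0,"wx":0,"wy":0,"wz":0}
    - {"jaw":1,"dx":-1,"dy":0.1,"dz":0,"wx":0,"wy":0,"wz":0}
    - {"jaw":1,"dx":-1,"dy":0.1,"dz":0,"wx":0,"wy":0,"wz":0}
    - {"jaw":1,"dx":-1,"dy":0.1,"dz":0,"wx":0,"wy":0,"wz":0}
    - {"jaw":1,"dx":-1,"dy":0.1,"dz":0,"wx":0,"wy":0,"wz":0}
    - {"jaw":1,"dx":-1,"dy":0,"dz":0,"wx":0,"wy":0,"wz":0}
    - {"jaw":1,"dx":-1,"dy":0,"dz":0,"wx":0,"wy":0,"wz":0}

```text
time_s: 6.03
eef_pos: [0.5417, -0.1633, 0.2992]
eef_rot: [[0.0, 1.0, -0.001], [1.0, -0.0, -0.0], [-0.0, -0.001, -1.0]]
wrist_force: [0.4, -0.0, 0.4]
opening: 0.0859
```

>>> apply_moves:
  deltas:
    - {"jaw":1,"dx":-1,"dy":0,"dz":0,"wx":0,"wy":0,"wz":0}
    - {"jaw":1,"dx":-1,"dy":0,"dz":0,"wx":0,"wy":0,"wz":0}
    - {"jaw":1,"dx":-1,"dy":0,"dz":0,"wx":0,"wy":0,"wz":0}
    - {"jaw":1,"dx":-1,"dy":0,"dz":0,"wx":0,"wy":0,"wz":0}
    - {"jaw":1,"dx":-1,"dy":0,"dz":0,"wx":0,"wy":0,"wz":0}
    - {"jaw":1,"dx":-1,"dy":0,"dz":0,"wx":0,"wy":0,"wz":0}
    - {"jaw":1,"dx":-1,"dy":0,"dz":0,"wx":0,"wy":0,"wz":0}
    - {"jaw":1,"dx":-1,"dy":0,"dz":0,"wx":0,"wy":0,"wz":0}
    - {"jaw":1,"dx":-0.5,"dy":0,"dz":0,"wx":0,"wy":0,"wz":0}
    - {"jaw":1,"dx":0,"dy":0,"dz":0,"wx":0,"wy":0,"wz":0}

```text
time_s: 6.87
eef_pos: [0.5417, -0.3343, 0.2988]
eef_rot: [[0.003, 1.0, -0.001], [1.0, -0.003, -0.001], [-0.001, -0.001, -1.0]]
wrist_force: [1.1, -0.1, 0.1]
opening: 0.0854
```

```bash

python3 - <<'E'
from h import *
p,s=grab('wrist','w4');print(s['time_s'],s['eef_pos'],s['opening'])
for d in find_in(p,'pin_grip'):print(d)
p,s=grab('side','s4')
for d in find_in(p,'pin_grip'):print(d)
p,s=grab('scene','sc4')
for d in find_in(p,'pin_grip'):print(d)
a=cv2.imread('pics/s4.png')[90:230,160:320];b=cv2.imread('pics/sc4.png')[60:210,220:400]
cv2.imwrite('pics/c5.png',np.hstack([cv2.resize(x,(400,350),interpolation=cv2.INTER_CUBIC) for x in (a,b)]))
E
```

```text
6.8667 [ 0.5417 -0.3343  0.2988] 0.08540951156062486
{'xyz': [0.3325, -0.2339, 0.0268], 'p': 0.7}
{'xyz': [0.416, -0.3218, 0.028], 'p': 0.59}
{'xyz': [0.3444, -0.1753, 0.0271], 'p': 0.58}
{'xyz': [0.5407, -0.2846, 0.0875], 'p': 0.57}
{'xyz': [0.4202, -0.3316, 0.0265], 'p': 0.82}
{'xyz': [0.5386, -0.2954, 0.0929], 'p': 0.73}
{'xyz': [0.3509, -0.1722, 0.0305], 'p': 0.68}
{'xyz': [0.3293, -0.2353, 0.0245], 'p': 0.63}
{'xyz': [0.3342, -0.2382, 0.0261], 'p': 0.86}
{'xyz': [0.5504, -0.295, 0.0957], 'p': 0.76}
{'xyz': [0.422, -0.3337, 0.0292], 'p': 0.62}
{'xyz': [0.3558, -0.1694, 0.0271], 'p': 0.59}
```

View pics/w4.png

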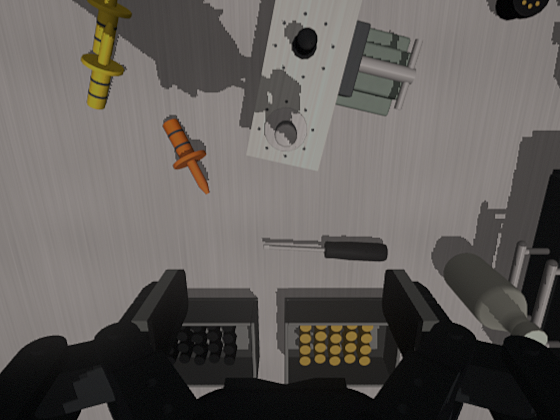

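View pics/c5.png

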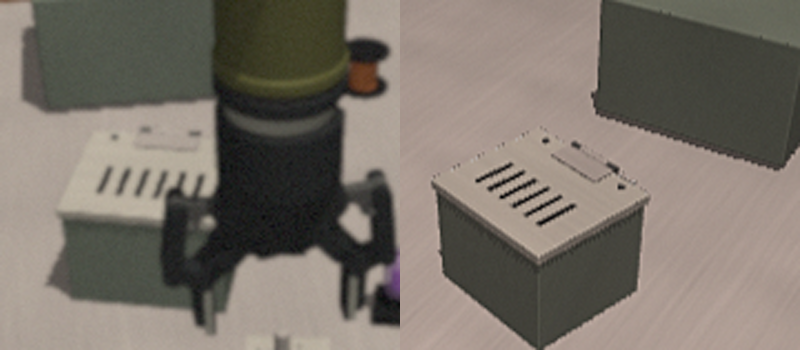

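View pics/sc4.png

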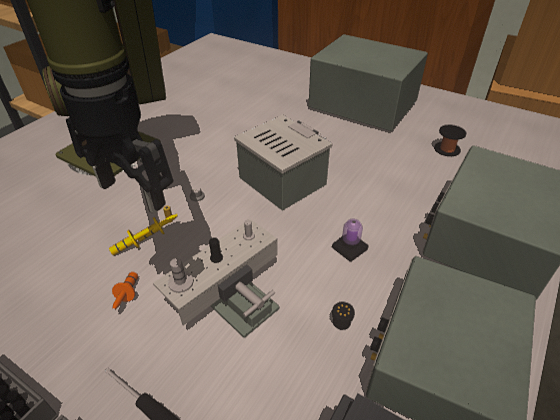

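```bash

python3 - <<'E'
from h import *
a=cv2.imread('pics/w4.png')[60:190,220:350]
b=cv2.imread('pics/sc4.png')[210:330,140:290]
cv2.imwrite('pics/c6.png',np.hstack([cv2.resize(x,(400,400),interpolation=cv2.INTER_CUBIC) for x in (a,b)]))
E
```

```text
(no output)
```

View pics/c6.png

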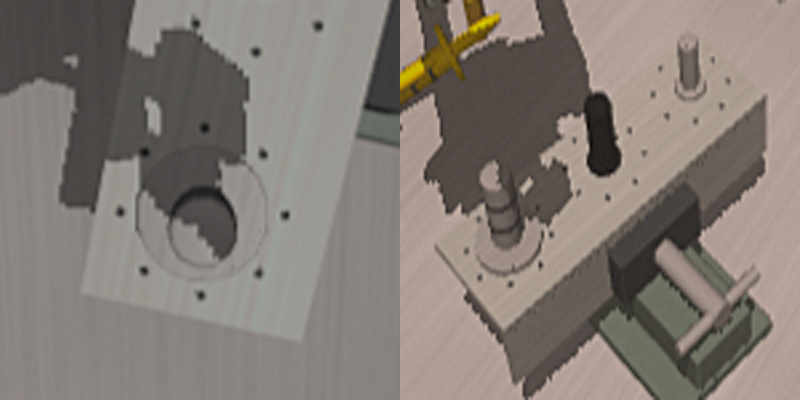

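```bash

python3 - <<'E'
from h import *
p,s=load('w4');k=400/130
print(atz(p,s,219.5+202.5/k,59.5+214.5/k,.09),'collar r',(131/2/k)/foc(p))
print(atz(p,s,219.5+202.5/k,59.5+228.5/k,.14))
p,s=load('sc4');
for z,uv in [(.14,(495,172)),(.09,(508,245))]:
    print(atz(p,s,139.5+uv[0]*150/400,209.5+uv[1]*120/400,z))
E
```

```text
[ 0.5431 -0.2903  0.09  ] collar r 0.06261113534876911
[ 0.543  -0.2893  0.14  ]
[ 0.7531 -0.1564  0.14  ]
[ 0.7661 -0.1559  0.09  ]
```

```bash

python3 - <<'E'
from h import *
p,s=load('sc4');
for z,uv in [(.14,(95,172)),(.09,(108,245))]:
    print(atz(p,s,139.5+uv[0]*150/400,209.5+uv[1]*120/400,z))
E
```

```text
[ 0.5412 -0.2887  0.14  ]
[ 0.5457 -0.2937  0.09  ]
```

>>> apply_moves:
  deltas:
    - {"jaw":1,"dx":0.8,"dy":0.02,"dz":0,"wx":0,"wy":0,"wz":0}
    - {"jaw":1,"dx":0.8,"dy":0.02,"dz":0.5,"wx":0,"wy":0,"wz":0}
    - {"jaw":1,"dx":0.6,"dy":0.02,"dz":1,"wx":0,"wy":0,"wz":0}
    - {"jaw":1,"dx":0,"dy":0,"dz":1,"wx":0,"wy":0,"wz":0}
    - {"jaw":1,"dx":0,"dy":0,"dz":1,"wx":0,"wy":0,"wz":0}
    - {"jaw":1,"dx":0,"dy":0,"dz":1,"wx":0,"wy":0,"wz":0}
    - {"jaw":1,"dx":0,"dy":0,"dz":1,"wx":0,"wy":0,"wz":0}
    - {"jaw":1,"dx":0,"dy":0,"dz":1,"wx":0,"wy":0,"wz":0}
    - {"jaw":1,"dx":0,"dy":0,"dz":0,"wx":0,"wy":0,"wz":0}
    - {"jaw":1,"dx":0,"dy":0,"dz":0,"wx":0,"wy":0,"wz":0}

```text
time_s: 8.0
eef_pos: [0.5427, -0.2862, 0.1686]
eef_rot: [[-0.001, 1.0, -0.002], [1.0, 0.001, 0.002], [0.002, -0.002, -1.0]]
wrist_force: [0.7, -0.2, 0.7]
opening: 0.0852
```

```bash

python3 - <<'E'
from h import *
p,s=grab('wrist','w5');print(s['time_s'],s['eef_pos'],s['opening'])
print(proj(p,s,[[.543,-.29,.14],[.543,-.29,.09]]))
E
```

```text
8.0 [ 0.5427 -0.2862  0.1686] 0.08515356110242904
[[283.7794 249.9018]
 [284.134  218.5299]]
```

View pics/w5.png

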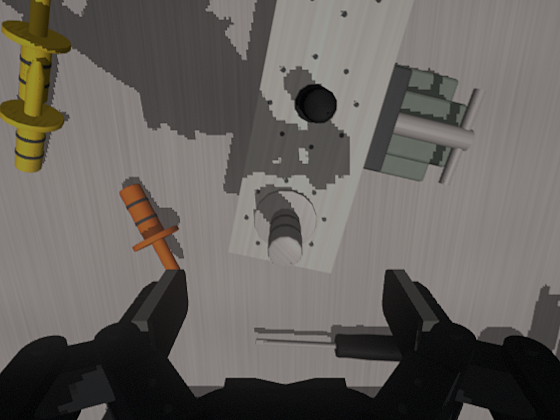

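>>> apply_moves:
  deltas:
    - {"jaw":1,"dx":-0.19,"dy":0.04,"dz":0.8,"wx":0,"wy":0,"wz":0}
    - {"jaw":1,"dx":0,"dy":0,"dz":0.8,"wx":0,"wy":0,"wz":0}
    - {"jaw":1,"dx":0,"dy":0,"dz":0.8,"wx":0,"wy":0,"wz":0}
    - {"jaw":1,"dx":0,"dy":0,"dz":0.8,"wx":0,"wy":0,"wz":0}
    - {"jaw":1,"dx":0,"dy":0,"dz":0.1,"wx":0,"wy":0,"wz":0}
    - {"jaw":1,"dx":0,"dy":0,"dz":0,"wx":0,"wy":0,"wz":0}
    - {"jaw":-1,"dx":0,"dy":0,"dz":0,"wx":0,"wy":0,"wz":0}
    - {"jaw":-1,"dx":0,"dy":0,"dz":0,"wx":0,"wy":0,"wz":0}
    - {"jaw":-1,"dx":0,"dy":0,"dz":0,"wx":0,"wy":0,"wz":0}
    - {"jaw":-1,"dx":0,"dy":0,"dz":0,"wx":0,"wy":0,"wz":0}
    - {"jaw":-1,"dx":0,"dy":0,"dz":0,"wx":0,"wy":0,"wz":0}
    - {"jaw":-1,"dx":0,"dy":0,"dz":0,"wx":0,"wy":0,"wz":0}

```text
time_s: 9.05
eef_pos: [0.5445, -0.2921, 0.104]
eef_rot: [[0.0, 1.0, 0.001], [1.0, -0.0, -0.001], [-0.001, 0.001, -1.0]]
wrist_force: [-1.3, 0.8, 3.1]
opening: 0.0186
```

>>> apply_moves:
  deltas:
    - {"jaw":-1,"dx":0,"dy":0,"dz":-0.4,"wx":0,"wy":0,"wz":0}
    - {"jaw":-1,"dx":0,"dy":0,"dz":-0.6,"wx":0,"wy":0,"wz":0}
    - {"jaw":-1,"dx":0,"dy":0,"dz":-1,"wx":0,"wy":0,"wz":0}
    - {"jaw":-1,"dx":0,"dy":0,"dz":-1,"wx":0,"wy":0,"wz":0}
    - {"jaw":-1,"dx":0,"dy":0,"dz":-1,"wx":0,"wy":0,"wz":0}
    - {"jaw":-1,"dx":0,"dy":0,"dz":-1,"wx":0,"wy":0,"wz":0}
    - {"jaw":-1,"dx":0,"dy":0,"dz":-1,"wx":0,"wy":0,"wz":0}
    - {"jaw":-1,"dx":0,"dy":0,"dz":-1,"wx":0,"wy":0,"wz":0}
    - {"jaw":-1,"dx":0,"dy":0,"dz":-0.8,"wx":0,"wy":0,"wz":0}
    - {"jaw":-1,"dx":0,"dy":0,"dz":0,"wx":0,"wy":0,"wz":0}

```text
time_s: 9.88
eef_pos: [0.546, -0.2929, 0.2636]
eef_rot: [[-0.0, 1.0, 0.006], [1.0, 0.0, -0.004], [-0.004, 0.006, -1.0]]
wrist_force: [0.4, -0.2, -1.1]
opening: 0.0185
```

```bash

python3 - <<'E'
from h import *
p,s=grab('side','s6');print(s['time_s'],s['eef_pos'],s['opening'],s['wrist_force'])
p,s=grab('scene','sc6')
a=cv2.imread('pics/s6.png')[130:310,200:360];b=cv2.imread('pics/sc6.png')[110:310,120:300]
cv2.imwrite('pics/c7.png',np.hstack([cv2.resize(x,(400,450),interpolation=cv2.INTER_CUBIC) for x in (a,b)]))
E
```

```text
9.8833 [ 0.546  -0.2929  0.2636] 0.018542227711825836 [ 0.4441 -0.1923 -1.0953]
```

View pics/c7.png

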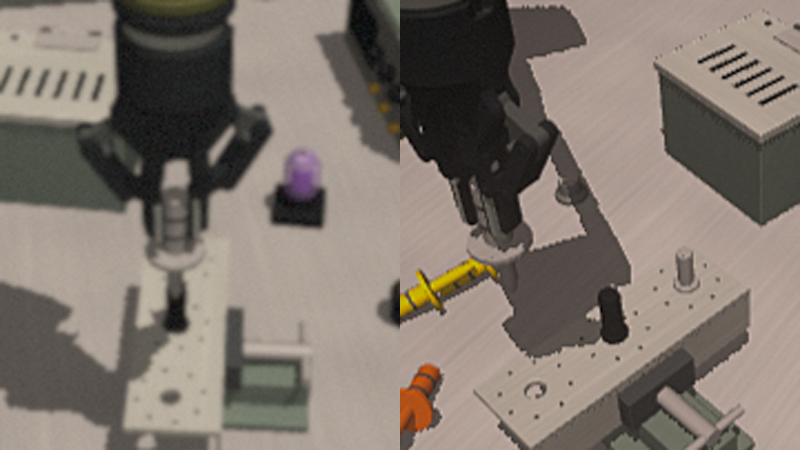

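>>> apply_moves:
  deltas:
    - {"jaw":-1,"dx":0.5,"dy":-0.1,"dz":0,"wx":0,"wy":0,"wz":0}
    - {"jaw":-1,"dx":1,"dy":-0.1,"dz":0,"wx":0,"wy":0,"wz":0}
    - {"jaw":-1,"dx":1,"dy":-0.1,"dz":0,"wx":0,"wy":0,"wz":0}
    - {"jaw":-1,"dx":1,"dy":-0.1,"dz":0,"wx":0,"wy":0,"wz":0}
    - {"jaw":-1,"dx":1,"dy":-0.1,"dz":0,"wx":0,"wy":0,"wz":0}
    - {"jaw":-1,"dx":1,"dy":-0.1,"dz":0,"wx":0,"wy":0,"wz":0}
    - {"jaw":-1,"dx":1,"dy":-0.1,"dz":0,"wx":0,"wy":0,"wz":0}
    - {"jaw":-1,"dx":1,"dy":-0.1,"dz":0,"wx":0,"wy":0,"wz":0}
    - {"jaw":-1,"dx":1,"dy":-0.1,"dz":0,"wx":0,"wy":0,"wz":0}
    - {"jaw":-1,"dx":1,"dy":-0.1,"dz":0,"wx":0,"wy":0,"wz":0}
    - {"jaw":-1,"dx":1,"dy":-0.1,"dz":0,"wx":0,"wy":0,"wz":0}
    - {"jaw":-1,"dx":1,"dy":-0.1,"dz":0,"wx":0,"wy":0,"wz":0}

```text
time_s: 10.98
eef_pos: [0.5183, -0.06, 0.2574]
eef_rot: [[-0.0, 1.0, -0.004], [1.0, 0.0, 0.001], [0.001, -0.004, -1.0]]
wrist_force: [-0.2, 0.3, -1.5]
opening: 0.019
```

>>> apply_moves:
  deltas:
    - {"jaw":-1,"dx":1,"dy":-0.1,"dz":0,"wx":0,"wy":0,"wz":0}
    - {"jaw":-1,"dx":1,"dy":-0.1,"dz":0,"wx":0,"wy":0,"wz":0}
    - {"jaw":-1,"dx":1,"dy":-0.1,"dz":0,"wx":0,"wy":0,"wz":0}
    - {"jaw":-1,"dx":1,"dy":-0.1,"dz":0,"wx":0,"wy":0,"wz":0}
    - {"jaw":-1,"dx":1,"dy":-0.1,"dz":0,"wx":0,"wy":0,"wz":0}
    - {"jaw":-1,"dx":1,"dy":-0.1,"dz":0,"wx":0,"wy":0,"wz":0}
    - {"jaw":-1,"dx":1,"dy":0,"dz":0,"wx":0,"wy":0,"wz":0}
    - {"jaw":-1,"dx":1,"dy":0,"dz":0,"wx":0,"wy":0,"wz":0}
    - {"jaw":-1,"dx":1,"dy":0,"dz":0,"wx":0,"wy":0,"wz":0}
    - {"jaw":-1,"dx":1,"dy":0,"dz":0,"wx":0,"wy":0,"wz":0}
    - {"jaw":-1,"dx":1,"dy":0,"dz":0,"wx":0,"wy":0,"wz":0}
    - {"jaw":-1,"dx":0.8,"dy":0,"dz":0,"wx":0,"wy":0,"wz":0}

```text
time_s: 11.98
eef_pos: [0.5061, 0.1757, 0.2574]
eef_rot: [[-0.001, 1.0, -0.004], [1.0, 0.001, -0.0], [-0.0, -0.004, -1.0]]
wrist_force: [0.8, -0.5, -1.2]
opening: 0.0183
```

>>> apply_moves:
  deltas:
    - {"jaw":-1,"dx":0,"dy":0,"dz":0,"wx":0,"wy":0,"wz":0.6}
    - {"jaw":-1,"dx":0,"dy":0,"dz":0,"wx":0,"wy":0,"wz":0.7}
    - {"jaw":-1,"dx":0,"dy":0,"dz":0,"wx":0,"wy":0,"wz":0.7}
    - {"jaw":-1,"dx":0,"dy":0,"dz":0,"wx":0,"wy":0,"wz":0.7}
    - {"jaw":-1,"dx":0,"dy":0,"dz":0,"wx":0,"wy":0,"wz":0.7}
    - {"jaw":-1,"dx":0,"dy":0,"dz":0,"wx":0,"wy":0,"wz":0.65}
    - {"jaw":-1,"dx":0,"dy":0,"dz":0,"wx":0,"wy":0,"wz":0}
    - {"jaw":-1,"dx":0,"dy":0,"dz":0,"wx":0,"wy":0,"wz":0}

```text
time_s: 12.65
eef_pos: [0.5068, 0.1742, 0.2579]
eef_rot: [[0.278, 0.961, -0.003], [0.961, -0.278, -0.001], [-0.001, -0.003, -1.0]]
wrist_force: [0.2, 1.0, -1.2]
opening: 0.0186
```

```bash

python3 - <<'E'
from h import *
p,s=grab('wrist','w7');print(s['time_s'],s['eef_pos'],s['eef_rot'],s['opening'])
print(proj(p,s,[[.519,.245,.085]]))
E
```

```text
12.65 [0.5068 0.1742 0.2579] [[ 0.2775  0.9607 -0.0031]
 [ 0.9607 -0.2775 -0.0006]
 [-0.0014 -0.0028 -1.    ]] 0.018574535243270445
[[274.9992 102.0132]]
```

View pics/w7.png

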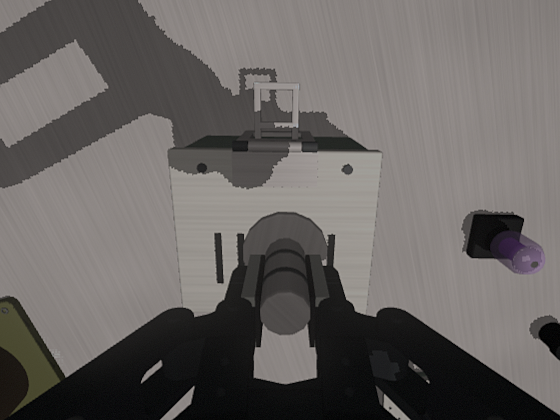

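```bash

python3 - <<'E'
from h import *
a=cv2.imread('pics/w7.png')[60:180,215:335]
cv2.imwrite('pics/c8.png',cv2.resize(a,(600,600),interpolation=cv2.INTER_CUBIC))
E
```

```text
(no output)
```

View pics/c8.png

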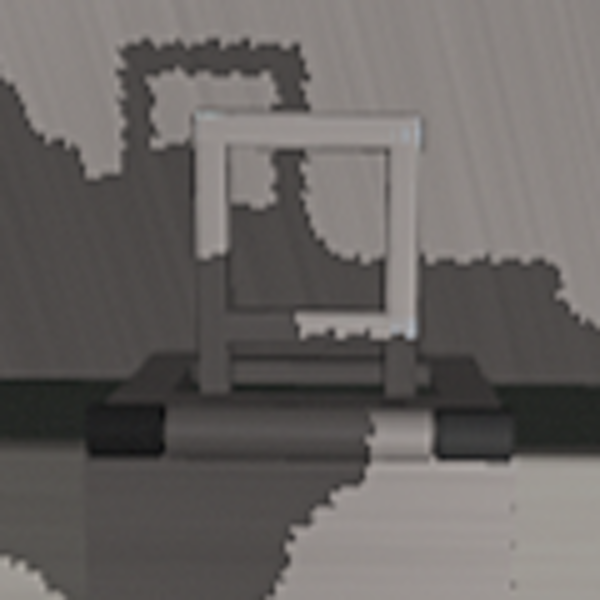

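```bash

python3 - <<'E'
from h import *
p,s=load('w7')
q=lambda u,v,z:atz(p,s,(u+.5)/5+214.5,(v+.5)/5+59.5,z)
L=[q(*c,.085) for c in [(194,115),(419,115),(197,345),(416,345)]];print(np.array(L),np.mean(L,0))
L=[q(*c,.085) for c in [(228,146),(388,146),(230,312),(386,312)]];print(np.array(L),np.mean(L,0))
print('hinge',q(298,432,.128))
# pin in tool frame: grip top pixel, collar
M=np.array(p['mount'])
print('pred collar', proj(p,s,np.array(s['eef_pos'])+np.array(s['eef_rot'])@np.array([[0,0,x] for x in (-.036,.014,.019)]).T.T[1] ))
R=np.array(s['eef_rot']);t=np.array(s['eef_pos'])
for z in (-.036,.014): print(z,proj(p,s,t+R@np.array([0,0,z])))
E
```

```text
[[0.5055 0.2658 0.085 ]
 [0.5433 0.2549 0.085 ]
 [0.494  0.2281 0.085 ]
 [0.5323 0.2171 0.085 ]] [0.5188 0.2415 0.085 ]
[[0.5097 0.2593 0.085 ]
 [0.5367 0.2515 0.085 ]
 [0.5015 0.232  0.085 ]
 [0.5287 0.2242 0.085 ]] [0.5191 0.2417 0.085 ]
hinge [0.5103 0.2136 0.128 ]
pred collar [[282.3213 256.0567]]
-0.036 [[281.4352 317.3411]]
0.014 [[282.3213 256.0567]]
```

>>> apply_moves:
  deltas:
    - {"jaw":-1,"dx":0.8,"dy":-0.1,"dz":0,"wx":0,"wy":0,"wz":0}
    - {"jaw":-1,"dx":0.8,"dy":-0.1,"dz":0,"wx":0,"wy":0,"wz":0}
    - {"jaw":-1,"dx":0.8,"dy":-0.1,"dz":0,"wx":0,"wy":0,"wz":0}
    - {"jaw":-1,"dx":0.85,"dy":-0.1,"dz":0,"wx":0,"wy":0,"wz":0}
    - {"jaw":-1,"dx":0,"dy":0,"dz":1,"wx":0,"wy":0,"wz":0}
    - {"jaw":-1,"dx":0,"dy":0,"dz":1,"wx":0,"wy":0,"wz":0}
    - {"jaw":-1,"dx":0,"dy":0,"dz":1,"wx":0,"wy":0,"wz":0}
    - {"jaw":-1,"dx":0,"dy":0,"dz":1,"wx":0,"wy":0,"wz":0}
    - {"jaw":-1,"dx":0,"dy":0,"dz":0.7,"wx":0,"wy":0,"wz":0}
    - {"jaw":-1,"dx":0,"dy":0,"dz":0,"wx":0,"wy":0,"wz":0}
    - {"jaw":-1,"dx":0,"dy":0,"dz":0,"wx":0,"wy":0,"wz":0}

```text
time_s: 13.62
eef_pos: [0.5177, 0.2386, 0.1643]
eef_rot: [[0.278, 0.96, -0.003], [0.96, -0.278, -0.001], [-0.002, -0.002, -1.0]]
wrist_force: [0.4, 0.8, -1.0]
opening: 0.0185
```

```bash

python3 - <<'E'
from h import *
p,s=grab('wrist','w8');print(s['time_s'],s['eef_pos'],s['eef_rot'],s['opening'],s['wrist_force'])
e=np.array(s['eef_pos'])[:2]-[.518,.243];R=np.array(s['eef_rot'])
print('err tool x,y (loop centre rel.)',e@R[:2,0],e@R[:2,1])
p,s=grab('side','s8');p,s=grab('scene','sc8')
a=cv2.imread('pics/s8.png')[60:220,160:320];b=cv2.imread('pics/sc8.png')[30:190,240:400]
cv2.imwrite('pics/c9.png',np.hstack([cv2.resize(x,(400,400),interpolation=cv2.INTER_CUBIC) for x in (a,b)]))
E
```

```text
13.6167 [0.5177 0.2386 0.1643] [[ 0.2784  0.9605 -0.0027]
 [ 0.9605 -0.2784 -0.001 ]
 [-0.0017 -0.0023 -1.    ]] 0.018528888167013112 [ 0.4471  0.767  -1.0306]
err tool x,y (loop centre rel.) -0.0043169239453588505 0.0009855408456002559
```

View pics/w8.png

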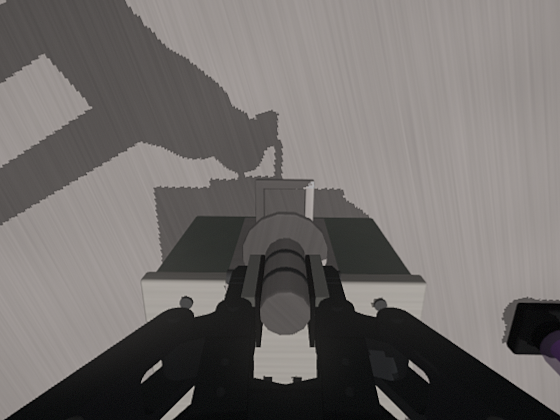

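View pics/c9.png

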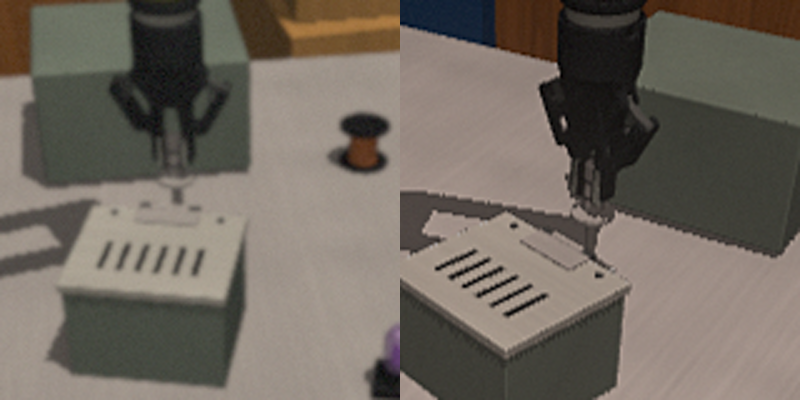

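```bash

python3 - <<'E'
from h import *
p,s=load('w8')
R=np.array(s['eef_rot']);t=np.array(s['eef_pos'])
for uv in [(255,180),(313,180)]:
    x=atz(p,s,*uv,.085);print(x,'tool',R.T@(x-t))
print(proj(p,s,[t+R@np.array([0,0,z]) for z in(-.036,.014,.079)]))
a=cv2.imread('pics/w8.png')[165:345,195:375]
cv2.imwrite('pics/c10.png',cv2.resize(a,(600,600),interpolation=cv2.INTER_CUBIC))
E
```

```text
[0.5061 0.2664 0.085 ] tool [ 0.0236 -0.0187  0.0793]
[0.5435 0.2556 0.085 ] tool [0.0237 0.0202 0.0792]
[[281.432  317.345 ]
 [282.3189 256.0594]
 [282.9368 213.3667]]
```

View pics/c10.png

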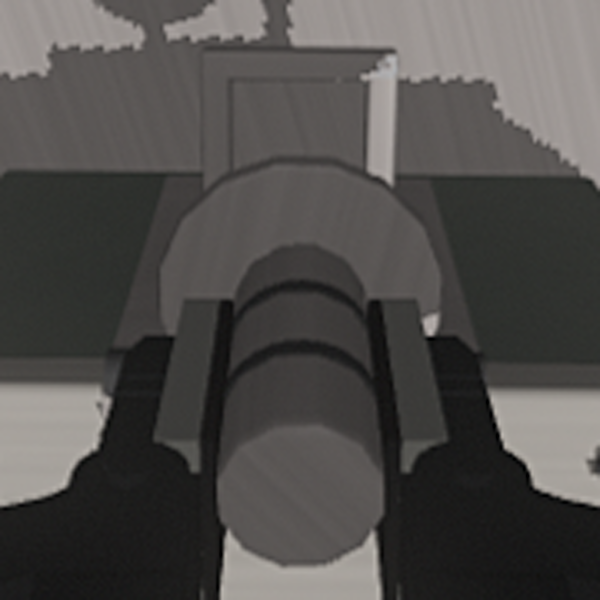

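>>> apply_moves:
  deltas:
    - {"jaw":-1,"dx":0.13,"dy":-0.04,"dz":0,"wx":0,"wy":0,"wz":0}
    - {"jaw":-1,"dx":0,"dy":0,"dz":0.4,"wx":0,"wy":0,"wz":0}
    - {"jaw":-1,"dx":0,"dy":0,"dz":0.4,"wx":0,"wy":0,"wz":0}
    - {"jaw":-1,"dx":0,"dy":0,"dz":0.4,"wx":0,"wy":0,"wz":0}
    - {"jaw":-1,"dx":0,"dy":0,"dz":0.4,"wx":0,"wy":0,"wz":0}
    - {"jaw":-1,"dx":0,"dy":0,"dz":0,"wx":0,"wy":0,"wz":0}

```text
time_s: 14.27
eef_pos: [0.5169, 0.2409, 0.1309]
eef_rot: [[0.279, 0.96, -0.004], [0.96, -0.279, -0.002], [-0.003, -0.004, -1.0]]
wrist_force: [0.3, -0.5, -2.0]
opening: 0.0181
```

>>> apply_moves:
  deltas:
    - {"jaw":-1,"dx":0,"dy":0,"dz":0.4,"wx":0,"wy":0,"wz":0}
    - {"jaw":-1,"dx":0,"dy":0,"dz":0.4,"wx":0,"wy":0,"wz":0}
    - {"jaw":-1,"dx":0,"dy":0,"dz":0.3,"wx":0,"wy":0,"wz":0}
    - {"jaw":-1,"dx":0,"dy":0,"dz":0.1,"wx":0,"wy":0,"wz":0}
    - {"jaw":-1,"dx":0,"dy":0,"dz":0,"wx":0,"wy":0,"wz":0}
    - {"jaw":-1,"dx":0,"dy":0,"dz":0,"wx":0,"wy":0,"wz":0}

```text
time_s: 14.77
eef_pos: [0.5187, 0.2415, 0.1092]
eef_rot: [[0.279, 0.96, -0.0], [0.96, -0.279, -0.0], [-0.0, -0.0, -1.0]]
wrist_force: [0.7, -0.8, -0.4]
opening: 0.0184
```

```bash

python3 - <<'E'
from h import *
p,s=grab('wrist','w9');print(s['time_s'],s['eef_pos'],s['wrist_force'])
E
```

```text
14.7667 [0.5187 0.2415 0.1092] [ 0.7103 -0.8072 -0.4444]
```

View pics/w9.png

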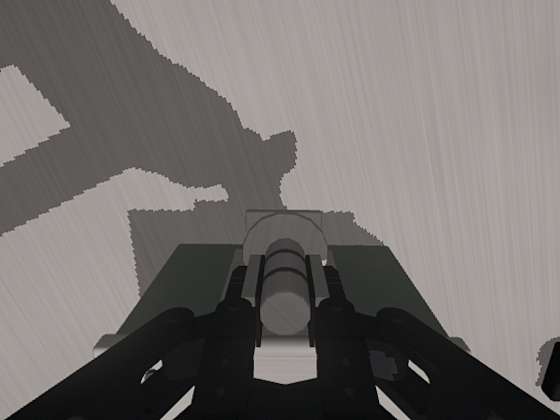

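>>> apply_moves:
  deltas:
    - {"jaw":-1,"dx":0,"dy":0,"dz":0.1,"wx":0,"wy":0,"wz":0}
    - {"jaw":-1,"dx":0,"dy":0,"dz":0.05,"wx":0,"wy":0,"wz":0}
    - {"jaw":-1,"dx":0,"dy":0,"dz":0,"wx":0,"wy":0,"wz":0}

```text
time_s: 15.07
eef_pos: [0.5186, 0.2415, 0.1063]
eef_rot: [[0.279, 0.96, 0.0], [0.96, -0.279, 0.0], [0.0, 0.0, -1.0]]
wrist_force: [0.4, -0.3, -1.4]
opening: 0.019
```

>>> apply_moves:
  deltas:
    - {"jaw":-1,"dx":0,"dy":0,"dz":0.05,"wx":0,"wy":0,"wz":0}
    - {"jaw":-1,"dx":0,"dy":0,"dz":0.05,"wx":0,"wy":0,"wz":0}
    - {"jaw":-1,"dx":0,"dy":0,"dz":0,"wx":0,"wy":0,"wz":0}

```text
time_s: 15.32
eef_pos: [0.5185, 0.2415, 0.1042]
eef_rot: [[0.279, 0.96, -0.0], [0.96, -0.279, -0.0], [-0.0, -0.0, -1.0]]
wrist_force: [0.7, 1.1, -1.3]
opening: 0.0184
```

>>> apply_moves:
  deltas:
    - {"jaw":-1,"dx":0,"dy":0,"dz":0.05,"wx":0,"wy":0,"wz":0}
    - {"jaw":-1,"dx":0,"dy":0,"dz":0,"wx":0,"wy":0,"wz":0}

```text
time_s: 15.48
eef_pos: [0.5186, 0.2415, 0.104]
eef_rot: [[0.279, 0.96, 0.0], [0.96, -0.279, 0.0], [0.0, 0.0, -1.0]]
wrist_force: [-2.8, -0.7, 3.5]
opening: 0.0189
```

>>> apply_moves:
  deltas:
    - {"jaw":0.3,"dx":0,"dy":0,"dz":0,"wx":0,"wy":0,"wz":0}
    - {"jaw":0.3,"dx":0,"dy":0,"dz":0,"wx":0,"wy":0,"wz":0}
    - {"jaw":0.3,"dx":0,"dy":0,"dz":0,"wx":0,"wy":0,"wz":0}
    - {"jaw":0.3,"dx":0,"dy":0,"dz":0,"wx":0,"wy":0,"wz":0}
    - {"jaw":0.3,"dx":0,"dy":0,"dz":0,"wx":0,"wy":0,"wz":0}
    - {"jaw":0.3,"dx":0,"dy":0,"dz":-0.5,"wx":0,"wy":0,"wz":0}
    - {"jaw":0.3,"dx":0,"dy":0,"dz":-0.8,"wx":0,"wy":0,"wz":0}
    - {"jaw":0.3,"dx":0,"dy":0,"dz":-1,"wx":0,"wy":0,"wz":0}
    - {"jaw":0.3,"dx":0,"dy":0,"dz":-1,"wx":0,"wy":0,"wz":0}
    - {"jaw":0.3,"dx":0,"dy":0,"dz":-1,"wx":0,"wy":0,"wz":0}
    - {"jaw":0.3,"dx":0,"dy":0,"dz":-1,"wx":0,"wy":0,"wz":0}
    - {"jaw":0.3,"dx":0,"dy":0,"dz":-1,"wx":0,"wy":0,"wz":0}

```text
time_s: 16.48
eef_pos: [0.5185, 0.2415, 0.2311]
eef_rot: [[0.279, 0.96, 0.001], [0.96, -0.279, 0.0], [0.0, 0.001, -1.0]]
wrist_force: [-0.0, 0.6, -0.3]
opening: 0.0558
```

>>> apply_moves:
  deltas:
    - {"jaw":0.3,"dx":-1,"dy":0,"dz":-1,"wx":0,"wy":0,"wz":0}
    - {"jaw":0.3,"dx":-1,"dy":0,"dz":-1,"wx":0,"wy":0,"wz":0}
    - {"jaw":0.3,"dx":-1,"dy":0,"dz":0,"wx":0,"wy":0,"wz":0}
    - {"jaw":0.3,"dx":-1,"dy":0,"dz":0,"wx":0,"wy":0,"wz":0}
    - {"jaw":0.3,"dx":0,"dy":0,"dz":0,"wx":0,"wy":0,"wz":0}

```text
time_s: 16.9
eef_pos: [0.4951, 0.162, 0.2707]
eef_rot: [[0.281, 0.96, 0.001], [0.96, -0.281, -0.002], [-0.001, 0.001, -1.0]]
wrist_force: [-0.4, 0.5, -0.0]
opening: 0.0559
```

```bash

python3 - <<'E'
from h import *
p,s=grab('wrist','w10');print(s['time_s'],s['eef_pos'],s['wrist_force'],s['opening'])
grab('scene','sc10')
a=cv2.imread('pics/w10.png')
cv2.imwrite('pics/c11.png',np.hstack([cv2.resize(a[60:220,200:360],(400,400),interpolation=cv2.INTER_CUBIC),cv2.resize(cv2.imread('pics/sc10.png')[30:270,220:460],(400,400))]))
E
```

```text
16.9 [0.4951 0.162  0.2707] [-0.4028  0.5393 -0.0228] 0.05593985594184994
```

View pics/c11.png

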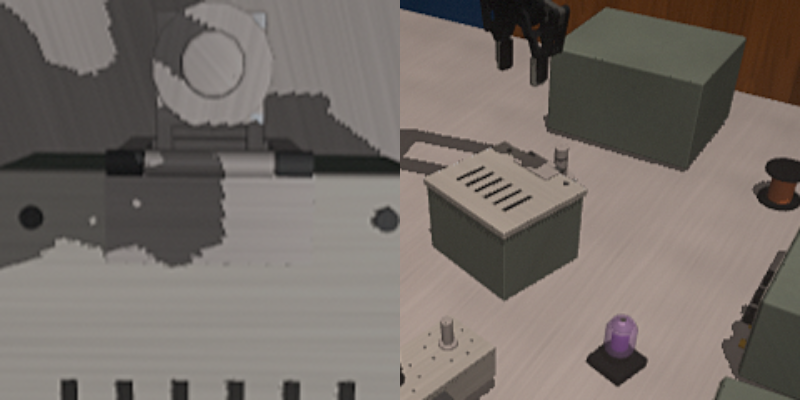

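>>> apply_moves:
  deltas:
    - {"jaw":0.3,"dx":0.5,"dy":0,"dz":-1,"wx":0,"wy":0,"wz":0}
    - {"jaw":0.3,"dx":1,"dy":0,"dz":-0.5,"wx":0,"wy":0,"wz":0}
    - {"jaw":0.3,"dx":1,"dy":0,"dz":0,"wx":0,"wy":0,"wz":0}
    - {"jaw":0.3,"dx":1,"dy":0,"dz":0,"wx":0,"wy":0,"wz":0}
    - {"jaw":0.3,"dx":1,"dy":0,"dz":0,"wx":0,"wy":0,"wz":0}
    - {"jaw":0.3,"dx":1,"dy":0,"dz":0,"wx":0,"wy":0,"wz":0}
    - {"jaw":0.3,"dx":1,"dy":0,"dz":0,"wx":0,"wy":0,"wz":0}
    - {"jaw":0.3,"dx":1,"dy":0,"dz":0,"wx":0,"wy":-1,"wz":0}
    - {"jaw":0.3,"dx":1,"dy":0,"dz":0,"wx":0,"wy":-1,"wz":0}
    - {"jaw":0.3,"dx":0,"dy":0,"dz":0,"wx":0,"wy":-1,"wz":0}
    - {"jaw":0.3,"dx":0,"dy":0,"dz":0,"wx":0,"wy":-1,"wz":0}
    - {"jaw":0.3,"dx":0,"dy":0,"dz":0,"wx":0,"wy":0,"wz":0}

```text
time_s: 18.0
eef_pos: [0.5437, 0.332, 0.295]
eef_rot: [[0.263, 0.961, -0.079], [0.924, -0.275, -0.267], [-0.278, -0.003, -0.96]]
wrist_force: [-0.2, 0.9, -0.5]
opening: 0.0556
```

```bash

python3 - <<'E'
from h import *
p,s=grab('wrist','w11');print(s['time_s'],s['eef_pos'],s['wrist_force'],s['opening'])
E
```

```text
18.0 [0.5437 0.332  0.295 ] [-0.2314  0.9429 -0.5015] 0.055629445093708915
```

View pics/w11.png

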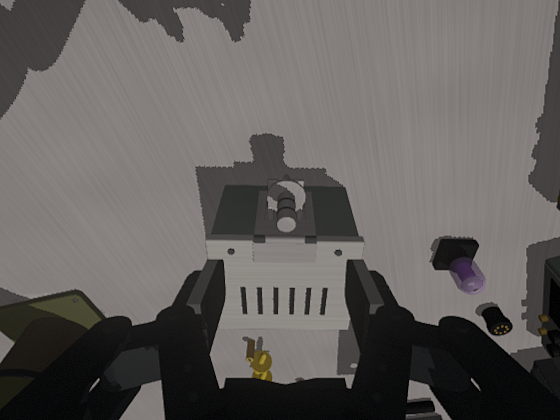

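```bash

python3 - <<'E'
from h import *
a=cv2.imread('pics/w11.png')[160:270,200:370]
cv2.imwrite('pics/c12.png',cv2.resize(a,(800,518),interpolation=cv2.INTER_CUBIC))
# predicted free-edge location at angle 0
p,s=load('w11');n=np.array([-.28,-.96,0]);y=np.array([.96,-.28,0]);c=np.array([.519,.242,.085])
L=lambda x,yy,z:c+n*x+y*yy+np.array([0,0,z])
q=proj(p,s,[L(28,.0,.0)*0+L(.028,a_,-.054) for a_ in(-.034,.034)]+[L(.028,a_,.0) for a_ in (-.034,.034)])
print(q,(q-[200,160])*4.706)
E
```

```text
[[258.9818 190.9468]
 [310.7667 191.2678]
 [256.0175 215.1656]
 [313.5476 215.5163]] [[277.5681 145.6356]
 [521.2682 147.1462]
 [263.6184 259.6093]
 [534.3552 261.2598]]
```

View pics/c12.png

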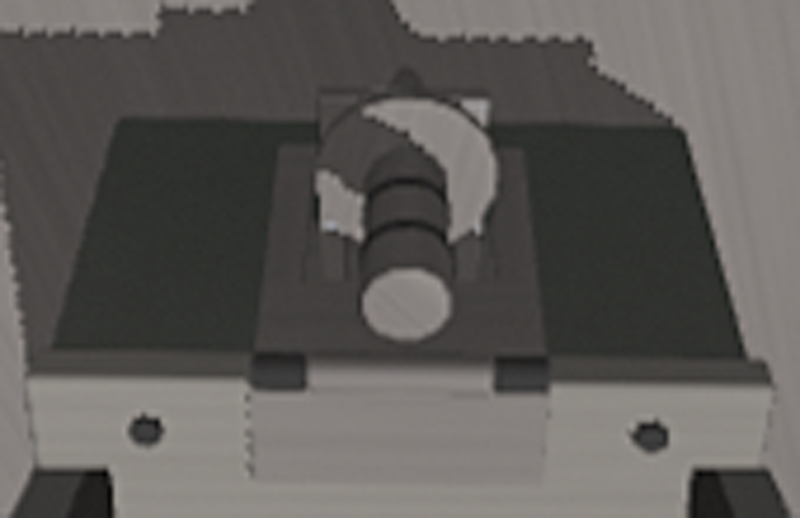

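```bash
python3 - <<'E'
from bench import r
print(r.sign_off())
E
```

```text
the job is handed in; nothing more can be done
None
```

The lid is locked, and I handed the job in at about 18 s of the 51 s allowed. I pushed the hasp over from behind with the shut fingers and it fell down over the staple. I then took the wide-collared grey steel pin from the end socket, lowered it point down through the loop, let go and moved clear.

**Hasp:** In the last wrist picture its free edge was within about a pixel of where a fully hanging hasp (angle 0) should show.

**Pin:** It stood upright with its collar on the loop. I released it after contact showed as about 3.5 N on the wrist, and its point showed below the loop.

**Regulator tube:** It was still standing, and the arm never went near it.

**Disagreements:**
- My two measurements of the loop's position differed by about 3 mm. That is inside the roughly 8 mm of clearance around the shank, and I corrected it from a close picture before lowering the pin.
- The orange and yellow look-alike pins stood upright in the first pictures and were lying on the table a few seconds later. I did not touch them; they were standing on their points and seem to have toppled by themselves.

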